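# Pack the trivet set away under its low shelf

### The job

Put the three-piece trivet set back into its tray in the light-wood rack: first the orange-brown L with its long arm along the back under the low roof and its foot at the left wall, then the dark L interlocked with it from the right, and last the blue strip across the front. Slide each piece in gently until you feel it touch, so that all three lie flat, fill the tray without gaps and end flush with its open front. Leave the jars on the shelf, the mug, the egg timer and the tin where they stand.

Things in the scene. Friction and masses are not known exactly. Their poses are not given: they have to be found in the camera images.
- rack: Fixed light-wood rack. Origin: middle of the tray's open mouth, on the worktop; x into the tray, y left, z up. Tray inside 153 mm wide (walls' inner faces y = +-76.5, 10 thick), 120 deep to a rigid back wall; floor level with the worktop, no step, no front wall. Side walls 12 mm high for x = 0 to 95, 130 high for x = 95 to 160. Only 3 mm play across in all: push pieces on till they touch.
- roof_edge (a point): Front edge of the low roof, middle of its underside, 20 mm above the tray floor, at x = 90 mm in the rack's frame. The roof covers the tray from here back over its full width; it is 10 mm thick. A 12 mm plate slides under it, a grip does not.
- shelf_edge (a point): Front edge of the rack's upper shelf, middle of its underside: x = 60, z = 130 mm in the rack's frame; shelf 173 mm wide, 100 deep, 12 thick, with jars on it up to z = 248. An upright hand does not fit in front of it over the two L pieces at home: lean the hand back out of the mouth about 40 degrees, fingers pointing down and into the tray.
- home_a (a point): Home of piece_a's origin, on the tray floor: x = 60, y = +50 mm in the rack's frame; the piece's axes then lie along the rack's.
- home_b (a point): Home of piece_b's origin, on the tray floor: x = 60, y = -25 mm in the rack's frame; axes along the rack's.
- home_c (a point): Home of piece_c's origin, on the tray floor: x = 20, y = 0 mm in the rack's frame; axes along the rack's, half a turn makes no difference.
- piece_a: Orange-brown wooden L, corners rounded 5. In its frame (mm): arm x 20..60, y -75..25; foot x -20..20, y -25..25 with the grip at its middle. Home: arm along the back wall under the low roof, foot at the left wall. Black grip block: 16 mm thick in y (grasp across it), 26 long in x, standing from plate top 12 mm to 42 mm. Loose, 0.13 kg, plate 12 thick. Origin: underside, below the grip's middle; z up.
- piece_b: Dark wooden L (mm): arm x -20..20, y -50..50, grip at its middle; tongue x 20..60, y -50..0. Home: tongue under the roof between piece_a's arm and right wall; enters only after piece_a. Black grip block: 16 mm thick in y (grasp across it), 26 long in x, standing from plate top 12 mm to 42 mm. Loose, 0.13 kg, plate 12 thick. Origin: underside, below the grip's middle; z up.
- piece_c: Straight blue strip, 40 (x) by 150 mm (y), grip at its middle. Home: across the mouth, in front of both Ls, flush with the side walls' front ends. Black grip block: 16 mm thick in y (grasp across it), 26 long in x, standing from plate top 12 mm to 42 mm. Loose, 0.13 kg, plate 12 thick. Origin: underside, below the grip's middle; z up.
- jar_l: Spice jar with dark cap, 41 mm wide, 105 mm tall, standing on the rack's upper shelf, left. Leave alone. Origin: centre of its underside.
- jar_m: Spice jar with red cap, 45 mm wide, 106 mm tall, on the rack's upper shelf, middle. Leave alone. Origin: centre of its underside.
- jar_r: Spice jar with dark cap, 41 mm wide, 105 mm tall, on the rack's upper shelf, right. Leave alone. Origin: centre of its underside.
- mug: Spotted white mug, 82 x 114 x 91 mm, standing on the worktop behind and left of the work. Leave alone. Origin: centre of its underside.
- timer: Egg timer with red top, 59 mm wide, 52 mm tall, on the worktop behind and right of the work. Leave alone. Origin: centre of its underside.
- tin: Low round food tin, 86 mm wide, 40 mm tall, on the worktop left of the rack. Leave alone. Origin: centre of its underside.

How it is judged:
By the outcome, as a careful person would: the job done as asked, in the order asked, and still so for the second after the job is handed in, with the robot touching nothing.
It also fails if it takes over 72 s, if anything falls off the work surface, if the arm or the gripper's body presses on something with over 40 N, if the wrist force passes 120 N, or if a joint passes its speed limit or range.

### The arm

A 7-joint arm with a two-finger parallel gripper is mounted at the origin on a cart in front of the work surface, level with it; the furniture and walls round the work are solid. World frame = base frame: x ahead of the robot, y to its left, z up, the work surface at z = 0. Lengths are in m, angles in degrees, forces in N, time in s.
With the tool pointing down it reaches from about 0.425 to 0.875 m from the base axis. Payload 4.7 kg.
Tool frame: the origin (TCP) lies between the finger pads; the fingertips stand 11 mm ahead of it and the grasp point (between the pads) lies 8 mm behind it (env.tcp_to_tips is the distance from the TCP to the fingertips, in m); z points along the fingers, y is the line along which they close (so a half turn about z gives the same grasp; the last joint's range is limited). The gripper opens to 87 mm and grips with 3 to 60 N. Pads are 19 mm wide; open, the fingers measure 117 mm over their backs; the gripper's body (75 mm by 190 mm) begins 51 mm behind the grasp point.
Start: joints at [73.287, 18.392, -4.016, 83.108, 1.295, 78.541, -3.26], TCP at [0.196, -0.62, 0.234] pointing down, gripper open.
Joint ranges: [-163.93, 163.93], [-17.29, 119.83], [-79.2, 71.16], [3.27, 140.29], [-89.18, 269.18], [5.43, 117.66], [-154.24, 154.24]. Speed limits (degrees/s): [147.25, 147.25, 180, 180, 180, 180, 180].

### API

Orientations are given as [roll, pitch, yaw] about the fixed x, y, z axes, in that order (R = Rz(yaw) Ry(pitch) Rx(roll)).
In Python, from cell import env, viewer gives the robot as it stands.
- The arm moves only by the tool step_arm, never from a script. Its arguments are lists of equal length, an entry for each row: "delta_pos": the shift along the tool's x, y, z in units of 0.2 m (1.0 is 0.2 m), a list of three; "rot": the turn, a rotation vector about the tool's x, y, z in units of 1.5 rad (1.0 is 1.5 rad), a list of three; "gripper": the gripper command: -1 is shut, 1 is fully open, values between are in proportion. A call has 1 to 20 rows; each row is the pose to reach, as a shift and turn from the pose commanded when the call began, along the tool's axes at that moment; what a row does not reach only later rows make up. A row lasts 1/8 s, in which the tool goes at most 62.5 mm and 10.7 degrees, less where a joint would pass 70% of its speed; a pose out of reach is approached as far as the arm can. A call with a number of a shift or a turn outside -1 to 1 is refused whole. A call with a gripper value outside its range is refused whole. The fingers move at their own pace and stop on an object; "squeeze" is the grip in N (left out, the last holds). Time passes only in rows, so rows that repeat a pose let the fingers close. It gives the time, the measured TCP pose, the force, the opening and the grip force at its end, in the units of the state.
- env.get_obs(): the state, without advancing time (a new reading comes with each control period).
- viewer.read_camera(name): name is "scene" or "top" or "wrist"; returns a dict with "img" (420x560x3 uint8, red, green, blue), "fx", "fy", "cx", "cy" (pixels), "pose" (4x4, takes a point from camera to world coordinates). Camera axes: x right, y down, z forward; pixel columns grow to the right and rows downward; lengths in m; the calibration is good to about 2 mm. The wrist camera is an equidistant fisheye: a pixel r from the principal point sees the ray r / f radians off the axis. A picture is of the moment at which its call begins. There is no depth.
- env.sign_off(): hands the job in; it is judged then, once.
The state is a dict: "time_s": time; "qpos": joint angles; "joint_velocities": joint speeds; "effort": joint torques, N m; "tool_pos": TCP position; "tool_rot": TCP orientation; "force": force on the tool from outside, world axes, zero at the start; "wrist_torque": the same for the moment, N m; "grip_width": finger opening in m; "grasp_force": force on a finger pad.
Only numpy, scipy, OpenCV 4.12 (cv2) and the standard library are available. Lean on these libraries where they do the work, as an engineer would, in place of code of your own. Each camera call takes 0.05 s, during which the arm holds its last target. There are 200 camera calls.

## Working session

There is one attempt and no reset: what is moved stays moved. The work goes in short steps, Python scripts to look and compute and a tool call to move; the robot and the scene stay as the last step left them, time stands still between calls to the robot, and variables do not carry over. Pictures are saved under pics/ and viewed, at most 10 in all, crops included, and the job is handed in when it is done.

Besides the shell and the picture viewer there is one more tool, called after "Call:" by a JSON object that holds its "fn" and its "kwargs", one argument or row to a line. step_arm: Moves the arm, as the interface text tells. Shifts and turns lie within -1 to 1; 1 stands for 0.2 m of shift or 1.5 rad of turn. Its arguments: {"type":"object","properties":{"delta_pos":{"type":"array"},"rot":{"type":"array"},"gripper":{"type":"array"},"squeeze":{"type":"number"}},"required":["delta_pos","rot","gripper"]}

```bash
mkdir -p pics; ls; python3 - <<'E'
from cell import env, viewer
import cv2, numpy as np
for n in ["scene","top"]:
    d=viewer.read_camera(n); cv2.imwrite(f"pics/{n}0.png",d["img"][:,:,::-1])
    print(n,d["fx"],d["fy"],d["cx"],d["cy"],np.round(d["pose"],4).tolist())
    np.savez(f"{n}0.npz",**d)
print(env.get_obs())
E
```

```text
pics
scene 526.3269535578605 526.3269535578605 278.9141719082136 206.32624464827796 [[-0.8486, -0.368, 0.38, 0.0468], [-0.5287, 0.5644, -0.634, 0.8872], [0.0188, -0.7389, -0.6735, 1.0379], [0.0, 0.0, 0.0, 1.0]]
top 454.0050422994632 454.0050422994632 275.57682048382446 209.29599710674043 [[0.0133, -0.9893, 0.1452, 0.4134], [-0.9999, -0.0139, -0.0026, 0.0128], [0.0046, -0.1451, -0.9894, 1.2214], [0.0, 0.0, 0.0, 1.0]]
{'time_s': 0.1, 'qpos': array([73.28498111, 18.43385909, -4.0147322 , 83.16808495,  1.2957296 ,
       78.54088918, -3.26043694]), 'joint_velocities': array([-0.01478532, -0.13523395,  0.01079129, -0.20164226, -0.03234161,
       -0.03003105,  0.02888597]), 'effort': array([ 1.28871720e-04, -4.92568946e+01, -4.05682130e-01, -3.13394415e+01,
       -6.42033108e-02,  3.95366340e-02,  6.46763078e-05]), 'tool_pos': array([ 0.19550383, -0.61940118,  0.23258006]), 'tool_rot': array([-1.79902436e+02,  6.45295988e-03,  1.75235728e+01]), 'force': array([ 1.12322126,  0.30515697, -1.33308712]), 'wrist_torque': array([-0.00652151, -0.03560088,  0.02591189]), 'grasp_force': 0.0, 'grip_width': 0.08736125531865323}
```

View pics/scene0.png

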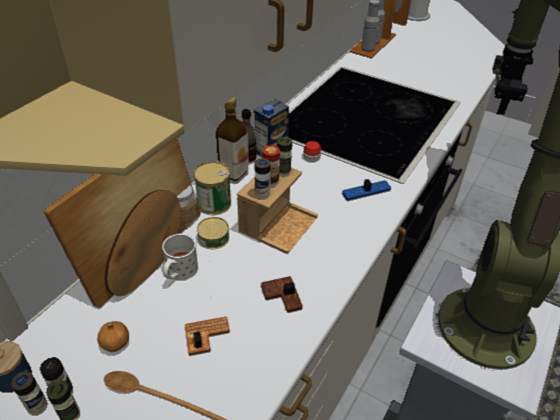

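View pics/top0.png

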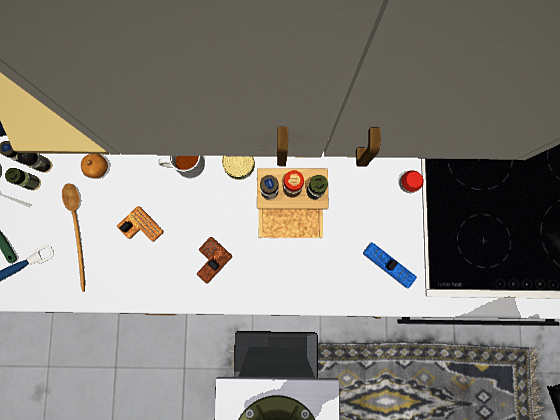

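```bash
cat > h.py <<'E'
import numpy as np, cv2
def ray(d,uv):
    uv=np.atleast_2d(uv).astype(float); K=np.array([[d["fx"],0,d["cx"]],[0,d["fy"],d["cy"]],[0,0,1.]])
    r=np.c_[(uv[:,0]-K[0,2])/K[0,0],(uv[:,1]-K[1,2])/K[1,1],np.ones(len(uv))]
    return d["pose"][:3,3], r@d["pose"][:3,:3].T
def fray(d,uv):
    uv=np.atleast_2d(uv).astype(float); x=(uv[:,0]-d["cx"])/d["fx"]; y=(uv[:,1]-d["cy"])/d["fy"]
    t=np.hypot(x,y)+1e-12; s=np.sin(t)/t
    return d["pose"][:3,3], np.c_[x*s,y*s,np.cos(t)]@d["pose"][:3,:3].T
def onplane(d,uv,z,f=ray):
    o,r=f(d,uv); return o+r*((z-o[2])/r[:,2])[:,None]
def proj(d,P,fish=False):
    P=np.atleast_2d(P); T=np.linalg.inv(d["pose"]); q=P@T[:3,:3].T+T[:3,3]
    x,y=q[:,0]/q[:,2],q[:,1]/q[:,2]
    if fish:
        r=np.hypot(q[:,0],q[:,1])+1e-12; t=np.arctan2(r,q[:,2]); x,y=q[:,0]/r*t,q[:,1]/r*t
    return np.c_[d["fx"]*x+d["cx"],d["fy"]*y+d["cy"]]
E
python3 - <<'E'
from h import *
boxes={"scene":dict(a=(180,312,235,360),b=(258,272,306,315),c=(338,176,395,204)),"top":dict(a=(112,200,168,248),b=(190,232,238,290),c=(358,238,420,292))}
for n in boxes:
    d=dict(np.load(n+"0.npz")); img=d["img"]
    for k,(x0,y0,x1,y1) in boxes[n].items():
        s=img[y0:y1,x0:x1].astype(int); mx=s.max(2); mn=s.min(2)
        piece=((mx<150)|(mx-mn>60)).astype(np.uint8)
        c=max(cv2.findContours(piece,0,1)[0],key=cv2.contourArea)
        black=((mx<45)&(mx-mn<22)).astype(np.uint8)
        ys,xs=np.nonzero(black)
        ap=cv2.approxPolyDP(c,2.5,True)[:,0]+[x0,y0]
        print(n,k,"area",cv2.contourArea(c),"black",len(xs),xs.mean()+x0,ys.mean()+y0)
        g=onplane(d,[[xs.mean()+x0,ys.mean()+y0]],.035)[0]
        print("  grip@.035",np.round(g*1000)[:2]); print("  poly",np.round(onplane(d,ap,.012)*1000)[:,:2].tolist())
d=dict(np.load("top0.npz"));cv2.imwrite("pics/topcrop.png",cv2.resize(d["img"][150:300,100:430,::-1],None,fx=2.4,fy=2.4,interpolation=cv2.INTER_CUBIC))
cv2.imwrite("pics/rack.png",cv2.resize(np.vstack([d["img"][155:245,245:340],np.load("scene0.npz")["img"][165:255,230:325]])[:,:,::-1],None,fx=3.3,fy=3.3,interpolation=cv2.INTER_CUBIC))
E
```

```text
scene a area 1003.0 black 89 197.37078651685394 339.35955056179773
  grip@.035 [533. 412.]
  poly [[526.0, 317.0], [592.0, 382.0], [538.0, 441.0], [502.0, 409.0], [528.0, 386.0], [496.0, 346.0]]
scene b area 848.5 black 134 287.7089552238806 290.72388059701495
  grip@.035 [436. 188.]
  poly [[513.0, 183.0], [474.0, 224.0], [450.0, 198.0], [413.0, 227.0], [389.0, 198.0], [464.0, 128.0]]
scene c area 533.5 black 66 367.22727272727275 185.06060606060606
  grip@.035 [ 442. -280.]
  poly [[391.0, -341.0], [411.0, -356.0], [446.0, -322.0], [469.0, -330.0], [463.0, -294.0], [503.0, -246.0], [497.0, -228.0], [475.0, -210.0], [387.0, -316.0]]
top a area 834.5 black 78 125.67948717948718 226.30769230769232
  grip@.035 [537. 402.]
  poly [[542.0, 433.0], [508.0, 399.0], [533.0, 371.0], [501.0, 335.0], [525.0, 309.0], [595.0, 380.0]]
top b area 815.0 black 57 212.91228070175438 264.10526315789474
  grip@.035 [442. 170.]
  poly [[514.0, 178.0], [484.0, 212.0], [453.0, 184.0], [416.0, 214.0], [393.0, 187.0], [461.0, 126.0]]
top c area 847.5 black 69 391.3333333333333 264.4347826086956
  grip@.035 [ 447. -293.]
  poly [[506.0, -246.0], [474.0, -224.0], [389.0, -344.0], [418.0, -363.0]]
```

View pics/rack.png

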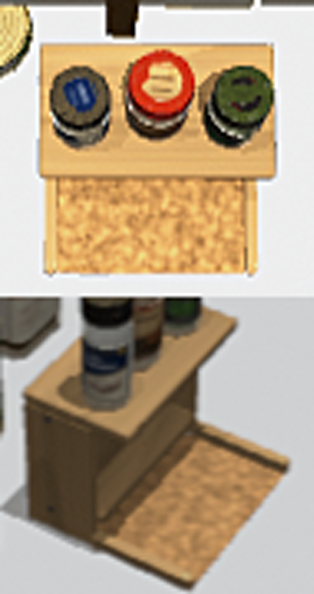

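```bash
python3 - <<'E'
from h import *
d=dict(np.load("top0.npz"));img=d["img"]
# tray mouth edge: strongest row gradient per column; outer wall edges per row
hsv=cv2.cvtColor(img,cv2.COLOR_RGB2HSV).astype(float); S=hsv[:,:,1]
def sub(p,off):
    g=np.abs(np.diff(p)); i=g.argmax(); j=slice(max(i-1,0),i+2); w=g[j]; return off+(np.arange(max(i-1,0),max(i-1,0)+len(w))*w).sum()/w.sum()+.5
cols=range(266,317); m=np.array([[c,sub(S[228:246,c],228)] for c in cols])
P=onplane(d,m,0.0)
def fit(P,i):
    v=cv2.fitLine(P[:,:2].astype(np.float32),cv2.DIST_HUBER,0,.01,.01).ravel(); return v
v=fit(P,0);print("mouth line",v, np.degrees(np.arctan2(v[0],-v[1])), P[:,0].std())
for nm,a,b in (("left",252,266),("right",316,330)):
    q=np.array([[sub(S[r,a:b],a),r] for r in range(213,235)])
    z=0.012 if nm=="left" else .012
    Q=onplane(d,q,z); l=fit(Q,1); print(nm,np.round(Q[[0,-1],:2]*1000,1).tolist(),"yaw",np.degrees(np.arctan2(l[1],l[0]))%180)
# shelf front edge & sides at z .142
sv=np.array([[c,c] for c in cols])
for nm,a,b in (("sl",248,264),("sr",322,336)):
    q=np.array([[sub(S[r,a:b],a),r] for r in range(172,205)])
    Q=onplane(d,q,.142); l=fit(Q,1); print(nm,np.round(Q[[0,-1],:2]*1000,1).tolist(),np.degrees(np.arctan2(l[1],l[0]))%180)
V=img[:,:,2].astype(float)
E
```

```text
mouth line [ 0.01257895 -0.9999209   0.5169297  -0.03137077] 0.7207395 0.0005166360781620241
left [[580.1, 56.0], [523.5, 56.1]] yaw 0.34564137
right [[582.5, -116.6], [525.9, -116.7]] yaw 179.83298
sl [[662.8, 57.7], [584.0, 56.2]] 1.0902843
sr [[665.3, -114.8], [586.4, -115.2]] 0.061748743
```

```bash
cat >> h.py <<'E'
from scipy.spatial.transform import Rotation as Rn
def Rt(yaw,lean,flip=False): # tool rotation for piece yaw, hand lean
    return Rn.from_euler("xyz",[180,lean if flip else -lean,yaw+(180 if flip else 0)],degrees=True)
def go(env,pos,R,tag=""):
    o=env.get_obs(); C=Rn.from_euler("xyz",o["tool_rot"],degrees=True)
    dp=C.inv().apply(np.array(pos)-o["tool_pos"])/.2; rv=(C.inv()*R).as_rotvec()/1.5
    print(tag,"dp",np.round(dp,4).tolist(),"rot",np.round(rv,4).tolist(),"rows>=",max(np.linalg.norm(dp)*.2/.0625,np.degrees(np.linalg.norm(rv)*1.5)/10.7))
def tcp(G,R,back=0): # TCP for grasp point G, backed off along tool axis
    return np.array(G)+R.apply([0,0,.008-back])
E
python3 - <<'E'
from h import *; from cell import env
go(env,[.46,-.2,.33],Rt(60,0),"w1")
E
```

```text
w1 dp [1.8925, -1.6023, -0.4846] rot [-0.0011, -0.0003, -0.4942] rows>= 8.085086970647286
```

Call:
{"fn": "step_arm", "kwargs": {
  "delta_pos": [
    [0.95, -0.8, -0.48],
    [0.95, -0.8, -0.48],
    [0.95, -0.8, -0.48],
    [0.95, -0.8, -0.48],
    [0.95, -0.8, -0.48]
  ],
  "rot": [
    [0, 0, -0.3],
    [0, 0, -0.3],
    [0, 0, -0.3],
    [0, 0, -0.3],
    [0, 0, -0.3]
  ],
  "gripper": [0, 0, 0, 0, 0],
  "squeeze": 40
}}

```text
time_s: 0.72
tool_pos: [0.3321, -0.4065, 0.3315]
tool_rot: [179.8, -0.0, 43.7]
force: [-0.3, 0.6, 0.0]
grip_width: 0.0471
grasp_force: 0.0
```

```bash
python3 - <<'E'
from h import *; from cell import env
go(env,[.44,0.0,.33],Rt(75,0),"w2")
E
```

```text
w2 dp [1.7943, -1.0968, 0.0055] rot [0.002, 0.0002, -0.3642] rows>= 6.729499613296348
```

Call:
{"fn": "step_arm", "kwargs": {
  "delta_pos": [
    [0.95, -0.5, 0],
    [0.95, -0.5, 0],
    [0.95, -0.5, 0],
    [0.95, -0.5, 0]
  ],
  "rot": [
    [0, 0, -0.4],
    [0, 0, -0.4],
    [0, 0, -0.4],
    [0, 0, -0.4]
  ],
  "gripper": [0, 0, 0, 0]
}}

```text
time_s: 1.23
tool_pos: [0.3991, -0.204, 0.3293]
tool_rot: [-180.0, 0.0, 78.0]
force: [0.1, -0.8, -0.4]
grip_width: 0.0432
grasp_force: 0.0
```

```bash
python3 - <<'E'
from h import *; from cell import env
go(env,[.45,0.1,.33],Rt(100,0),"w3")
E
```

```text
w3 dp [1.5398, -0.067, -0.0037] rot [-0.0002, 0.0001, -0.256] rows>= 4.932111812572657
```

Call:
{"fn": "step_arm", "kwargs": {
  "delta_pos": [
    [1, -0.05, 0],
    [1, -0.05, 0],
    [1, -0.05, 0],
    [1, -0.05, 0]
  ],
  "rot": [
    [0, 0, -0.3],
    [0, 0, -0.3],
    [0, 0, -0.3],
    [0, 0, -0.3]
  ],
  "gripper": [0, 0, 0, 0]
}}

```text
time_s: 1.72
tool_pos: [0.4316, -0.0062, 0.3296]
tool_rot: [180.0, 0.0, 103.8]
force: [-0.6, -0.4, -0.5]
grip_width: 0.0434
grasp_force: 0.0
```

```bash
python3 - <<'E'
from h import *; from cell import env
R=Rt(-44.6,40,True); go(env,tcp([.535,.403,.035],R,.16),R,"preA")
E
```

```text
preA dp [2.2804, 0.7319, 0.8905] rot [-0.1283, -0.4531, -0.3531] rows>= 8.176484120313242
```

Call:
{"fn": "step_arm", "kwargs": {
  "delta_pos": [
    [1, 0.2, 0],
    [1, 0.2, 0],
    [1, 0.2, 0],
    [1, 0.2, 0]
  ],
  "rot": [
    [0, 0, 0],
    [0, 0, 0],
    [0, 0, 0],
    [0, 0, 0]
  ],
  "gripper": [0, 0, 0, 0]
}}

```text
time_s: 2.22
tool_pos: [0.4233, 0.197, 0.3297]
tool_rot: [180.0, -0.0, 103.6]
force: [0.4, -1.0, 0.4]
grip_width: 0.0437
grasp_force: 0.0
```

```bash
python3 - <<'E'
from h import *; from cell import env
R=Rt(-44.6,40,True); go(env,tcp([.535,.403,.035],R,.12),R,"preA")
E
```

```text
preA dp [1.1751, 0.5953, 1.0456] rot [-0.1285, -0.4535, -0.3547] rows>= 5.381826529737079
```

Call:
{"fn": "step_arm", "kwargs": {
  "delta_pos": [
    [1, 0.6, 0.9],
    [1, 0.6, 0.9],
    [1, 0.6, 0.9],
    [1, 0.6, 0.9],
    [1, 0.6, 0.9],
    [1, 0.6, 0.9],
    [1, 0.6, 0.9]
  ],
  "rot": [
    [-0.13, -0.453, -0.355],
    [-0.13, -0.453, -0.355],
    [-0.13, -0.453, -0.355],
    [-0.13, -0.453, -0.355],
    [-0.13, -0.453, -0.355],
    [-0.13, -0.453, -0.355],
    [-0.13, -0.453, -0.355]
  ],
  "gripper": [0, 0, 0, 0, 0, 0, 0]
}}

```text
time_s: 3.1
tool_pos: [0.4921, 0.4175, 0.1438]
tool_rot: [-179.5, 40.0, 135.8]
force: [0.3, -0.2, 0.3]
grip_width: 0.0436
grasp_force: 0.0
```

```bash
python3 - <<'E'
from h import *; from cell import env,viewer
R=Rt(-44.6,40,True)
d=viewer.read_camera("wrist"); np.savez("w1.npz",**d); im=d["img"][:,:,::-1].copy()
G=[.535,.403,.035]
for z in (.012,.042):
    u=proj(d,[[.535,.403,z]],True)[0]; print(z,u); cv2.circle(im,tuple(int(v) for v in u),3,(0,255,0),1)
cv2.imwrite("pics/w1.png",im); o=env.get_obs(); print(o["qpos"],o["tool_pos"],o["tool_rot"])
go(env,tcp(G,R,.05),R,"pre5"); go(env,tcp(G,R),R,"grasp")
E
```

```text
0.012 [303.07214639 144.48418189]
0.042 [304.77519161 171.05398174]
[-23.01713608  40.02662171 -55.89938291  89.54113673  64.33021058
  96.74347266 -43.78664147] [0.49367262 0.41615748 0.1464894 ] [-179.75413036   40.0297887   135.43796354]
pre5 dp [0.2104, 0.0997, 0.3408] rot [-0.0026, 0.0003, 0.0003] rows>= 1.3206735799730573
grasp dp [0.2105, 0.1006, 0.5908] rot [-0.0026, 0.0003, 0.0003] rows>= 2.032636333088655
```

View pics/w1.png

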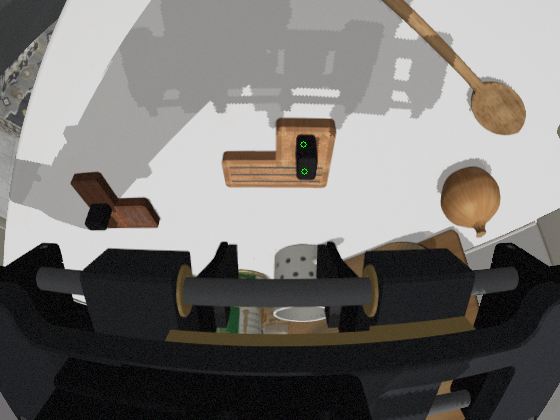

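Call:
{"fn": "step_arm", "kwargs": {
  "delta_pos": [
    [0.21, 0.1, 0.3],
    [0.21, 0.1, 0.3],
    [0.21, 0.1, 0.45],
    [0.21, 0.1, 0.59],
    [0.21, 0.1, 0.59],
    [0.21, 0.1, 0.59],
    [0.21, 0.1, 0.59],
    [0.21, 0.1, 0.59],
    [0.21, 0.1, 0.59],
    [0.21, 0.1, 0.59]
  ],
  "rot": [
    [0, 0, 0],
    [0, 0, 0],
    [0, 0, 0],
    [0, 0, 0],
    [0, 0, 0],
    [0, 0, 0],
    [0, 0, 0],
    [0, 0, 0],
    [0, 0, 0],
    [0, 0, 0]
  ],
  "gripper": [0, 0, 0, 0, 0, -1, -1, -1, -1, -1],
  "squeeze": 40
}}

```text
time_s: 4.4
tool_pos: [0.5388, 0.4013, 0.0328]
tool_rot: [179.8, 40.0, 135.3]
force: [-0.7, 1.6, 2.2]
grip_width: 0.0155
grasp_force: 40.0
```

```bash
python3 - <<'E'
from h import *; from cell import env,viewer
o=env.get_obs(); print(o["tool_pos"],o["tool_rot"],o["force"],o["grip_width"]);C=Rn.from_euler("xyz",o["tool_rot"],degrees=True)
print("grasp pt",o["tool_pos"]-C.apply([0,0,.008]))
# rack
def rk(x,y,z,yaw=.55,o=(.517,-.0303)):
    return np.r_[np.array(o)+Rn.from_euler("z",yaw,degrees=True).apply([x,y,0])[:2],z]
go(env,o["tool_pos"]+[0,0,.08],C,"lift")
R=Rt(.55,40,True)
go(env,tcp(rk(-.07,.05,.115),R),R,"tray")
E
```

```text
[0.53882271 0.40132406 0.03277563] [179.82213384  39.98804125 135.25561777] [-0.70955677  1.63899189  2.2053111 ] 0.01545769029397612
grasp pt [0.53515381 0.4049254  0.03890503]
lift dp [-0.2571, 0.001, -0.3065] rot [0.0, 0.0, 0.0] rows>= 1.2799999999999998
tray dp [-1.0382, -1.6654, 0.369] rot [-0.3367, 0.0005, -0.4037] rows>= 6.390017540017301
```

Call:
{"fn": "step_arm", "kwargs": {
  "delta_pos": [
    [-0.1, 0, -0.12],
    [-0.257, 0, -0.306],
    [-0.257, 0, -0.306],
    [-0.65, -0.84, 0.05],
    [-0.65, -0.84, 0.05],
    [-0.65, -0.84, 0.05],
    [-0.65, -0.84, 0.05],
    [-0.65, -0.84, 0.05],
    [-0.65, -0.84, 0.05]
  ],
  "rot": [
    [0, 0, 0],
    [0, 0, 0],
    [0, 0, 0],
    [-0.17, 0, -0.2],
    [-0.17, 0, -0.2],
    [-0.17, 0, -0.2],
    [-0.17, 0, -0.2],
    [-0.17, 0, -0.2],
    [-0.17, 0, -0.2]
  ],
  "gripper": [-1, -1, -1, -1, -1, -1, -1, -1, -1]
}}

```text
time_s: 5.52
tool_pos: [0.4963, 0.2077, 0.1079]
tool_rot: [179.6, 40.0, 157.7]
force: [-0.1, 0.7, -2.6]
grip_width: 0.0156
grasp_force: 40.0
```

```bash
cat >> h.py <<'E'
RY,RO=.55,(.517,-.0303)
def rk(x,y,z):
    return np.r_[np.array(RO)+Rn.from_euler("z",RY,degrees=True).apply([x,y,0])[:2],z]
def now(env):
    o=env.get_obs(); C=Rn.from_euler("xyz",o["tool_rot"],degrees=True); g=o["tool_pos"]-C.apply([0,0,.008])
    r=Rn.from_euler("z",-RY,degrees=True).apply(g-np.r_[RO,0])
    print("t",round(o["time_s"],2),"grasp world",np.round(g*1000,1),"rack",np.round(r*1000,1),"rot",np.round(o["tool_rot"],2),"F",np.round(o["force"],1),"w",round(o["grip_width"]*1000,1),"q",np.round(o["qpos"]).tolist())
E
python3 - <<'E'
from h import *; from cell import env,viewer
now(env)
R=Rt(.55,40,True)
go(env,tcp(rk(-.04,.035,.10),R),R,"tray")
E
```

```text
t 5.53 grasp world [491.5 209.6 114. ] rack [-23.2 240.1 114. ] rot [179.63  40.   157.69] F [-0.1  0.7 -2.6] w 15.6 q [19.0, 10.0, -71.0, 127.0, 63.0, 56.0, -23.0]
tray dp [-0.1993, -0.9695, 0.2524] rot [-0.1667, 0.0007, -0.2037] rows>= 3.2685383266278656
```

Call:
{"fn": "step_arm", "kwargs": {
  "delta_pos": [
    [-0.1, -0.48, 0.12],
    [-0.1, -0.48, 0.12],
    [-0.1, -0.48, 0.12],
    [-0.1, -0.48, 0.12]
  ],
  "rot": [
    [-0.083, 0, -0.102],
    [-0.083, 0, -0.102],
    [-0.083, 0, -0.102],
    [-0.083, 0, -0.102]
  ],
  "gripper": [-1, -1, -1, -1]
}}

```text
time_s: 6.02
tool_pos: [0.4882, 0.1052, 0.1021]
tool_rot: [-180.0, 40.1, 169.1]
force: [0.8, 0.2, -0.8]
grip_width: 0.0159
grasp_force: 40.0
```

```bash
python3 - <<'E'
from h import *; from cell import env,viewer
now(env)
R=Rt(.55,40,True)
go(env,tcp(rk(-.04,.035,.10),R),R,"tray")
E
```

```text
t 6.03 grasp world [483.2 106.1 108.3] rack [-32.5 136.7 108.3] rot [-179.99   40.08  169.11] F [ 0.8  0.2 -0.8] w 15.9 q [23.0, -15.0, -53.0, 140.0, 38.0, 23.0, 15.0]
tray dp [-0.0221, -0.5009, 0.0728] rot [-0.0857, 0.0009, -0.1019] rows>= 1.621255284808057
```

```bash
python3 - <<'E'
from h import *; from cell import env,viewer
R=Rt(.55,40,True)
go(env,tcp(rk(.015,.035,.095),R),R,"tray")
E
```

```text
tray dp [-0.2123, -0.4464, 0.2654] rot [-0.0857, 0.0009, -0.1019] rows>= 1.7952330326298946
```

Call:
{"fn": "step_arm", "kwargs": {
  "delta_pos": [
    [-0.18, -0.15, 0.22],
    [-0.212, -0.446, 0.265],
    [-0.212, -0.446, 0.265],
    [-0.212, -0.446, 0.265]
  ],
  "rot": [
    [-0.03, 0, -0.03],
    [-0.086, 0, -0.102],
    [-0.086, 0, -0.102],
    [-0.086, 0, -0.102]
  ],
  "gripper": [-1, -1, -1, -1]
}}

```text
time_s: 6.52
tool_pos: [0.5317, 0.0348, 0.0815]
tool_rot: [179.0, 37.7, 178.4]
force: [-0.1, -0.0, -1.4]
grip_width: 0.0156
grasp_force: 40.0
```

```bash
python3 - <<'E'
from h import *; from cell import env,viewer
R=Rt(.55,40,True); now(env)
d=viewer.read_camera("top"); np.savez("t1.npz",**d);s=viewer.read_camera("scene")
im=np.hstack([cv2.resize(d["img"][140:260,235:350],(400,417),interpolation=2),cv2.resize(s["img"][160:270,220:340],(400,367),interpolation=2)[:417] if 0 else cv2.resize(s["img"][160:270,220:335],(400,417),interpolation=2)])
cv2.imwrite("pics/a1.png",im[:,:,::-1])
go(env,tcp(rk(.015,.035,.045),R),R,"low")
E
```

```text
t 6.53 grasp world [526.8  34.8  87.8] rack [10.4 65.  87.8] rot [179.02  37.67 178.37] F [-0.1 -0.  -1.4] w 15.6 q [25.0, -8.0, -35.0, 139.0, 12.0, 10.0, 67.0]
low dp [0.1056, -0.1454, 0.1855] rot [-0.0061, -0.0268, -0.0227] rows>= 0.8264664588376244
```

View pics/a1.png

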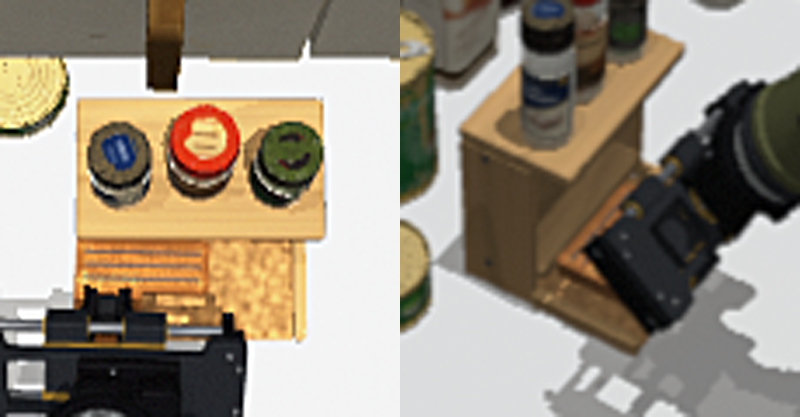

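Call:
{"fn": "step_arm", "kwargs": {
  "delta_pos": [
    [0.02, -0.145, 0.06],
    [0.02, -0.145, 0.06],
    [0.02, -0.145, 0.06],
    [0.02, -0.145, 0.06],
    [0.02, -0.145, 0.06]
  ],
  "rot": [
    [-0.006, -0.027, -0.023],
    [-0.006, -0.027, -0.023],
    [-0.006, -0.027, -0.023],
    [-0.006, -0.027, -0.023],
    [-0.006, -0.027, -0.023]
  ],
  "gripper": [-1, -1, -1, -1, -1]
}}

```text
time_s: 7.25
tool_pos: [0.5395, 0.0071, 0.0706]
tool_rot: [179.9, 40.0, -179.3]
force: [0.2, 0.6, -0.8]
grip_width: 0.0158
grasp_force: 40.0
```

```bash
python3 - <<'E'
from h import *; from cell import env,viewer
R=Rt(.55,40,True); now(env)
go(env,tcp(rk(.02,.035,.05),R),R,"low")
E
```

```text
t 7.25 grasp world [534.4   7.1  76.8] rack [17.7 37.2 76.8] rot [ 179.93   39.97 -179.31] F [ 0.2  0.6 -0.8] w 15.8 q [60.0, -8.0, -62.0, 140.0, -52.0, 6.0, 137.0]
low dp [0.0773, -0.0113, 0.1098] rot [0.0018, -0.0004, 0.0012] rows>= 0.4310763844122054
```

Call:
{"fn": "step_arm", "kwargs": {
  "delta_pos": [
    [0.03, -0.01, 0.08],
    [0.05, -0.01, 0.125],
    [0.05, -0.01, 0.125],
    [0.05, -0.01, 0.125]
  ],
  "rot": [
    [0, 0, 0],
    [0, 0, 0],
    [0, 0, 0],
    [0, 0, 0]
  ],
  "gripper": [-1, -1, -1, -1]
}}

```text
time_s: 7.75
tool_pos: [0.5424, 0.0035, 0.0582]
tool_rot: [180.0, 39.4, -179.3]
force: [0.1, 0.6, -2.3]
grip_width: 0.0153
grasp_force: 40.0
```

```bash
python3 - <<'E'
from h import *; from cell import env,viewer
R=Rt(.55,40,True); now(env)
go(env,tcp(rk(.024,.037,.040),R),R,"low")
E
```

```text
t 7.75 grasp world [537.4   3.4  64.4] rack [20.7 33.5 64.4] rot [ 179.96   39.44 -179.3 ] F [ 0.1  0.6 -2.3] w 15.3 q [78.0, -7.0, -79.0, 140.0, -68.0, 6.0, 154.0]
low dp [0.0643, 0.0173, 0.1048] rot [0.0016, -0.0065, 0.0014] rows>= 0.3973786148500278
```

```bash
python3 - <<'E'
from h import *; from cell import env,viewer
R=Rt(.55,30,True)
go(env,tcp(rk(.02,.037,.062),R),R,"low")
E
```

```text
low dp [0.0168, 0.0174, 0.0066] rot [0.0014, 0.1099, 0.0015] rows>= 0.8826528516756386
```

Call:
{"fn": "step_arm", "kwargs": {
  "delta_pos": [
    [0.008, 0.01, 0.003],
    [0.017, 0.017, 0.007],
    [0.017, 0.017, 0.007],
    [0.017, 0.017, 0.007],
    [0.017, 0.017, 0.007]
  ],
  "rot": [
    [0, 0.055, 0],
    [0, 0.11, 0],
    [0, 0.11, 0],
    [0, 0.11, 0],
    [0, 0.11, 0]
  ],
  "gripper": [-1, -1, -1, -1, -1]
}}

```text
time_s: 8.38
tool_pos: [0.5398, 0.0093, 0.0546]
tool_rot: [-179.9, 30.0, -179.0]
force: [-0.4, -0.6, -1.6]
grip_width: 0.0157
grasp_force: 40.0
```

```bash
python3 - <<'E'
from h import *; from cell import env,viewer
now(env)
R=Rt(.55,30,True)
go(env,tcp(rk(.02,.037,.05),R),R,"low")
go(env,tcp(rk(.02,.037,.039),R),R,"low")
E
```

```text
t 8.38 grasp world [535.8   9.2  61.5] rack [19.2 39.3 61.5] rot [-179.94   29.95 -178.98] F [-0.4 -0.6 -1.6] w 15.7 q [75.0, 2.0, -79.0, 133.0, 11.0, 17.0, 78.0]
low dp [0.0252, -0.0118, 0.0518] rot [0.002, -0.0006, 0.0047] rows>= 0.18818830522225558
low dp [0.0527, -0.0117, 0.0995] rot [0.002, -0.0006, 0.0047] rows>= 0.36210049397391325
```

Call:
{"fn": "step_arm", "kwargs": {
  "delta_pos": [
    [0.012, -0.012, 0.025],
    [0.025, -0.012, 0.052],
    [0.032, -0.012, 0.064],
    [0.04, -0.012, 0.076],
    [0.047, -0.012, 0.088],
    [0.053, -0.012, 0.1],
    [0.053, -0.012, 0.1]
  ],
  "rot": [
    [0, 0, 0.004],
    [0, 0, 0.004],
    [0, 0, 0.004],
    [0, 0, 0.004],
    [0, 0, 0.004],
    [0, 0, 0.004],
    [0, 0, 0.004]
  ],
  "gripper": [-1, -1, -1, -1, -1, -1, -1],
  "squeeze": 8
}}

```text
time_s: 9.25
tool_pos: [0.5409, 0.0032, 0.0319]
tool_rot: [179.8, 30.0, -179.7]
force: [0.6, 0.5, -0.3]
grip_width: 0.016
grasp_force: 8.0
```

```bash
python3 - <<'E'
from h import *; from cell import env,viewer
now(env)
R=Rt(.55,30,True)
go(env,tcp(rk(.02,.037,.039),R),R,"low")
d=viewer.read_camera("wrist");s=viewer.read_camera("scene")
im=np.hstack([cv2.resize(d["img"][0:300,130:430],(400,400),interpolation=2),cv2.resize(s["img"][165:260,225:320],(400,400),interpolation=2)])
cv2.imwrite("pics/a2.png",im[:,:,::-1])
E
```

```text
t 9.25 grasp world [536.9   3.2  38.8] rack [20.2 33.3 38.8] rot [ 179.78   30.04 -179.75] F [ 0.6  0.5 -0.3] w 16.0 q [61.0, 7.0, -66.0, 134.0, 30.0, 15.0, 61.0]
low dp [0.0007, 0.0186, -0.0012] rot [0.0008, 0.0005, -0.003] rows>= 0.05971085103816311
```

View pics/a2.png

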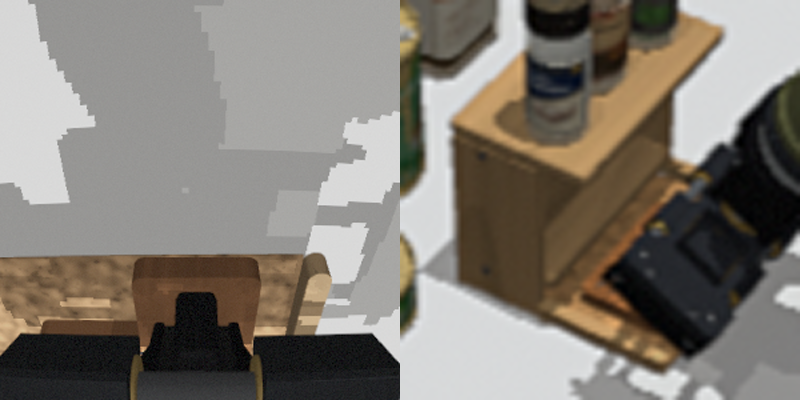

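Call:
{"fn": "step_arm", "kwargs": {
  "delta_pos": [
    [0, 0.0, 0],
    [0, 0.03, 0],
    [0, 0.05, 0],
    [0, 0.065, 0],
    [0, 0.075, 0],
    [0, 0.08, 0],
    [0, 0.084, 0],
    [0, 0.088, 0],
    [0, 0.092, 0],
    [0, 0.092, 0]
  ],
  "rot": [
    [0, 0, -0.003],
    [0, 0, -0.003],
    [0, 0, -0.003],
    [0, 0, -0.003],
    [0, 0, -0.003],
    [0, 0, -0.003],
    [0, 0, -0.003],
    [0, 0, -0.003],
    [0, 0, -0.003],
    [0, 0, -0.003]
  ],
  "gripper": [-1, -1, -1, -1, -1, -1, -1, -1, -1, -1],
  "squeeze": 20
}}

```text
time_s: 10.6
tool_pos: [0.5406, 0.0214, 0.0319]
tool_rot: [179.9, 30.0, -179.5]
force: [0.1, -1.8, -0.1]
grip_width: 0.0157
grasp_force: 20.0
```

```bash
python3 - <<'E'
from h import *; from cell import env,viewer
now(env)
R=Rt(.55,30,True)
go(env,tcp(rk(.05,.0513,.039),R),R,"low")
E
```

```text
t 10.6 grasp world [536.6  21.3  38.8] rack [20.1 51.4 38.8] rot [ 179.93   30.02 -179.47] F [ 0.1 -1.8 -0.1] w 15.7 q [56.0, 6.0, -64.0, 134.0, 33.0, 15.0, 55.0]
low dp [-0.1299, -0.0007, 0.0742] rot [0.0006, 0.0002, -0.0003] rows>= 0.47855819656783716
```

Call:
{"fn": "step_arm", "kwargs": {
  "delta_pos": [
    [0, 0.004, 0],
    [0, 0.008, 0],
    [0, 0.012, 0],
    [0, 0.012, 0]
  ],
  "rot": [
    [0, 0, 0],
    [0, 0, 0],
    [0, 0, 0],
    [0, 0, 0]
  ],
  "gripper": [-1, -1, -1, -1]
}}

```text
time_s: 11.1
tool_pos: [0.5406, 0.0215, 0.032]
tool_rot: [-179.9, 30.0, -179.6]
force: [-0.1, -7.3, 3.9]
grip_width: 0.0156
grasp_force: 20.0
```

```bash
python3 - <<'E'
from h import *; from cell import env,viewer
now(env)
E
```

```text
t 11.1 grasp world [536.6  21.5  38.9] rack [20.1 51.6 38.9] rot [-179.91   29.98 -179.56] F [-0.1 -7.3  3.9] w 15.6 q [56.0, 6.0, -63.0, 134.0, 33.0, 16.0, 54.0]
```

Call:
{"fn": "step_arm", "kwargs": {
  "delta_pos": [
    [0, -0.008, 0],
    [-0.022, -0.008, 0.0125],
    [-0.052, -0.008, 0.03],
    [-0.087, -0.008, 0.05],
    [-0.12, -0.008, 0.07],
    [-0.143, -0.008, 0.0825],
    [-0.152, -0.008, 0.0875],
    [-0.152, -0.008, 0.0875]
  ],
  "rot": [
    [0, 0, 0],
    [0, 0, 0],
    [0, 0, 0],
    [0, 0, 0],
    [0, 0, 0],
    [0, 0, 0],
    [0, 0, 0],
    [0, 0, 0]
  ],
  "gripper": [-1, -1, -1, -1, -1, -1, -1, -1]
}}

```text
time_s: 12.1
tool_pos: [0.5754, 0.0218, 0.0318]
tool_rot: [-180.0, 30.0, -179.5]
force: [-1.8, -4.4, 3.5]
grip_width: 0.0155
grasp_force: 20.0
```

```bash
python3 - <<'E'
from h import *; from cell import env,viewer
now(env)
E
```

```text
t 12.1 grasp world [571.4  21.8  38.7] rack [54.9 51.5 38.7] rot [-179.98   29.96 -179.47] F [-1.8 -4.4  3.5] w 15.5 q [48.0, 12.0, -57.0, 130.0, 43.0, 18.0, 47.0]
```

Call:
{"fn": "step_arm", "kwargs": {
  "delta_pos": [
    [-0.0087, 0, 0.005],
    [-0.013, 0, 0.0075],
    [-0.0173, 0, 0.01],
    [-0.0217, 0, 0.0125],
    [-0.0217, 0, 0.0125]
  ],
  "rot": [
    [0, 0, 0],
    [0, 0, 0],
    [0, 0, 0],
    [0, 0, 0],
    [0, 0, 0]
  ],
  "gripper": [-1, -1, -1, -1, -1]
}}

```text
time_s: 12.72
tool_pos: [0.5793, 0.0218, 0.0315]
tool_rot: [-179.9, 29.9, -179.4]
force: [-15.6, -3.9, 18.9]
grip_width: 0.0156
grasp_force: 20.0
```

Call:
{"fn": "step_arm", "kwargs": {
  "delta_pos": [
    [-0.0043, 0, 0.0025],
    [-0.0087, 0, 0.005],
    [-0.0087, 0, 0.005]
  ],
  "rot": [
    [0, 0, 0],
    [0, 0, 0],
    [0, 0, 0]
  ],
  "gripper": [-1, -1, -1]
}}

```text
time_s: 13.1
tool_pos: [0.5804, 0.0218, 0.0309]
tool_rot: [-179.8, 29.8, -179.4]
force: [-17.8, -4.4, 20.0]
grip_width: 0.0161
grasp_force: 20.0
```

```bash
python3 - <<'E'
from h import *; from cell import env,viewer
now(env)
E
```

```text
t 13.1 grasp world [576.4  21.8  37.8] rack [59.9 51.5 37.8] rot [-179.85   29.76 -179.43] F [-17.8  -4.4  20. ] w 16.1 q [47.0, 12.0, -56.0, 129.0, 44.0, 19.0, 46.0]
```

Call:
{"fn": "step_arm", "kwargs": {
  "delta_pos": [
    [0.006, -0.002, -0.006],
    [0.006, -0.002, -0.006],
    [0.006, -0.002, -0.006],
    [0.006, -0.002, -0.006],
    [0.006, -0.002, -0.15],
    [0.006, -0.002, -0.4],
    [0.006, -0.002, -0.7],
    [0.006, -0.002, -0.7]
  ],
  "rot": [
    [0, 0, 0],
    [0, 0, 0],
    [0, 0, 0],
    [0, 0, 0],
    [0, 0, 0],
    [0, 0, 0],
    [0, 0, 0],
    [0, 0, 0]
  ],
  "gripper": [-1, -0.3, -0.3, -0.3, -0.3, -0.1, 0, 0]
}}

```text
time_s: 14.1
tool_pos: [0.5164, 0.0096, 0.1233]
tool_rot: [-179.0, 28.7, -179.8]
force: [0.1, -2.8, -2.3]
grip_width: 0.0425
grasp_force: 0.0
```

```bash
python3 - <<'E'
from h import *; from cell import env,viewer
now(env)
d=viewer.read_camera("wrist");np.savez("w3.npz",**d);s=viewer.read_camera("top")
im=np.hstack([d["img"][0:300,80:480],cv2.resize(s["img"][150:260,240:345],(400,300),interpolation=2)])
cv2.imwrite("pics/a3.png",im[:,:,::-1])
R=Rt(46.5,25,True);G=[.44,.17,.037]
go(env,tcp(G,R,.12),R,"B flip25")
R=Rt(46.5,25);go(env,tcp(G,R,.12),R,"B nonflip25")
E
```

```text
t 14.1 grasp world [512.6   9.7 130.4] rack [ -4.   40.1 130.4] rot [-178.99   28.66 -179.77] F [ 0.1 -2.8 -2.3] w 42.5 q [48.0, -15.0, -49.0, 132.0, -17.0, 30.0, 100.0]
B flip25 dp [0.4703, 0.621, -0.3241] rot [-0.2599, 0.0447, -0.4768] rows>= 4.376629831533337
B nonflip25 dp [0.4703, 0.621, -0.3241] rot [0.0563, 0.3277, 1.5864] rows>= 13.018714575204122
```

View pics/a3.png

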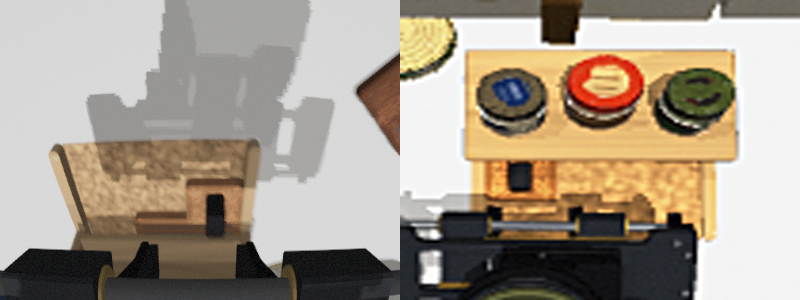

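```bash
python3 - <<'E'
from h import *; from cell import env,viewer
R=Rt(46.5,0,True);G=[.44,.17,.033]
go(env,tcp(G,R,.11),R,"B")
d=dict(np.load("w3.npz"))
for p in [(40,26.5,12),(40,76.5,12),(80,-23.5,12),(0,76.5,12),(0,-76.5,12)]:
    print(p,np.round(proj(d,[rk(p[0]/1000,p[1]/1000,p[2]/1000)],True)[0]-[80,0]))
E
```

```text
B dp [0.3359, 0.7935, -0.2317] rot [-0.152, 0.3191, -0.5271] rows>= 5.097385229863526
(40, 26.5, 12) [186. 188.]
(40, 76.5, 12) [245. 188.]
(80, -23.5, 12) [134. 221.]
(0, 76.5, 12) [249. 149.]
(0, -76.5, 12) [ 59. 153.]
```

Call:
{"fn": "step_arm", "kwargs": {
  "delta_pos": [
    [0.15, 0.2, -0.2],
    [0.336, 0.79, -0.232],
    [0.336, 0.79, -0.232],
    [0.336, 0.79, -0.232],
    [0.336, 0.79, -0.232],
    [0.336, 0.79, -0.232],
    [0.336, 0.79, -0.232],
    [0.336, 0.79, -0.232],
    [0.336, 0.79, -0.232]
  ],
  "rot": [
    [0, 0.05, 0],
    [-0.152, 0.319, -0.527],
    [-0.152, 0.319, -0.527],
    [-0.152, 0.319, -0.527],
    [-0.152, 0.319, -0.527],
    [-0.152, 0.319, -0.527],
    [-0.152, 0.319, -0.527],
    [-0.152, 0.319, -0.527],
    [-0.152, 0.319, -0.527]
  ],
  "gripper": [0, 0, 0, 0, 0, 0, 0, 0, 0]
}}

```text
time_s: 15.32
tool_pos: [0.4366, 0.169, 0.1297]
tool_rot: [179.5, -0.4, -133.5]
force: [0.1, -0.6, -0.5]
grip_width: 0.0434
grasp_force: 0.0
```

```bash
python3 - <<'E'
from h import *; from cell import env,viewer
now(env)
R=Rt(46.5,0,True);G=[.44,.17,.033]
go(env,tcp(G,R,.05),R,"B5"); go(env,tcp(G,R),R,"B")
d=viewer.read_camera("wrist");np.savez("w4.npz",**d);im=d["img"][:,:,::-1].copy()
P=Rn.from_euler("z",46.5,degrees=True).apply([[-13,-8,42],[13,-8,42],[13,8,42],[-13,8,42],[-20,-50,12],[60,-50,12],[60,0,12],[20,0,12],[20,50,12],[-20,50,12]])/1000+[.44,.17,0]
for u in proj(d,P,True): cv2.circle(im,tuple(int(round(v)) for v in u),2,(0,255,0),-1)
cv2.imwrite("pics/b1.png",im)
E
```

```text
t 15.32 grasp world [436.7 169.  137.7] rack [-78.4 200.  137.7] rot [ 179.47   -0.38 -133.52] F [ 0.1 -0.6 -0.5] w 43.4 q [25.0, 4.0, -50.0, 114.0, 3.0, 64.0, 110.0]
B5 dp [-0.0172, -0.0113, 0.2734] rot [0.0061, -0.0045, -0.0003] rows>= 0.877373834411079
B dp [-0.0188, -0.0136, 0.5234] rot [0.0061, -0.0045, -0.0003] rows>= 1.6765025522861146
```

View pics/b1.png

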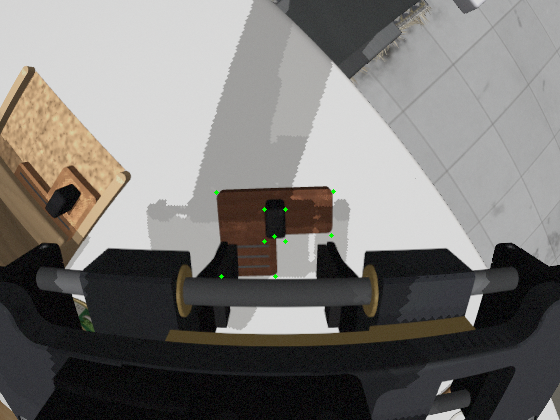

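Call:
{"fn": "step_arm", "kwargs": {
  "delta_pos": [
    [-0.018, -0.012, 0.25],
    [-0.018, -0.012, 0.4],
    [-0.018, -0.013, 0.52],
    [-0.018, -0.013, 0.52],
    [-0.018, -0.013, 0.52],
    [-0.018, -0.013, 0.52],
    [-0.018, -0.013, 0.52],
    [-0.018, -0.013, 0.52]
  ],
  "rot": [
    [0.006, -0.004, -0.006],
    [0.006, -0.004, -0.016],
    [0.006, -0.004, -0.016],
    [0.006, -0.004, -0.016],
    [0.006, -0.004, -0.016],
    [0.006, -0.004, -0.016],
    [0.006, -0.004, -0.016],
    [0.006, -0.004, -0.016]
  ],
  "gripper": [0, 0, 0, 0, -1, -1, -1, -1],
  "squeeze": 30
}}

```text
time_s: 16.38
tool_pos: [0.4404, 0.1704, 0.0261]
tool_rot: [179.9, -0.0, -132.1]
force: [-2.1, -0.6, 2.3]
grip_width: 0.016
grasp_force: 30.0
```

```bash
python3 - <<'E'
from h import *; from cell import env,viewer
now(env); o=env.get_obs(); C=Rn.from_euler("xyz",o["tool_rot"],degrees=True)
go(env,o["tool_pos"]+[0,0,.05],C,"lift")
R=Rt(.5,0,True); go(env,tcp(rk(-.015,-.021,.08),R),R,"tray")
E
```

```text
t 16.38 grasp world [440.4 170.4  34.1] rack [-74.7 201.4  34.1] rot [ 1.7991e+02 -2.0000e-02 -1.3210e+02] F [-2.1 -0.6  2.3] w 16.0 q [20.0, 15.0, -48.0, 119.0, 14.0, 52.0, 102.0]
lift dp [0.0001, 0.0004, -0.25] rot [0.0, 0.0, 0.0] rows>= 0.8000000000000003
tray dp [0.616, -0.9725, -0.231] rot [0.0009, -0.0006, 0.5516] rows>= 4.430208462684913
```

Call:
{"fn": "step_arm", "kwargs": {
  "delta_pos": [
    [0, 0, -0.1],
    [0, 0, -0.28],
    [0, 0, -0.28],
    [0.616, -0.972, -0.28],
    [0.616, -0.972, -0.28],
    [0.616, -0.972, -0.28],
    [0.616, -0.972, -0.28],
    [0.616, -0.972, -0.28],
    [0.616, -0.972, -0.23],
    [0.616, -0.972, -0.23]
  ],
  "rot": [
    [0, 0, 0],
    [0, 0, 0],
    [0, 0, 0],
    [0, 0, 0.551],
    [0, 0, 0.551],
    [0, 0, 0.551],
    [0, 0, 0.551],
    [0, 0, 0.551],
    [0, 0, 0.551],
    [0, 0, 0.551]
  ],
  "gripper": [-1, -1, -1, -1, -1, -1, -1, -1, -1, -1]
}}

```text
time_s: 17.62
tool_pos: [0.5005, -0.0505, 0.0696]
tool_rot: [179.9, -0.3, -179.3]
force: [0.1, 1.0, -2.0]
grip_width: 0.0159
grasp_force: 30.0
```

```bash
python3 - <<'E'
from h import *; from cell import env,viewer
now(env)
for L in (0,12):
  R=Rt(.55,L,True); go(env,tcp(rk(0.0,-.021,.045),R),R,"tray%d"%L)
E
```

```text
t 17.62 grasp world [500.5 -50.5  77.6] rack [-16.7 -20.   77.6] rot [ 179.89   -0.29 -179.29] F [ 0.1  1.  -2. ] w 15.9 q [35.0, 12.0, -35.0, 113.0, 8.0, 57.0, 87.0]
tray0 dp [-0.0845, -0.0055, 0.1624] rot [0.0012, -0.0034, 0.0019] rows>= 0.5859196223825583
tray12 dp [-0.0928, -0.0055, 0.1614] rot [0.0014, -0.1431, 0.0017] rows>= 1.1491714712414998
```

Call:
{"fn": "step_arm", "kwargs": {
  "delta_pos": [
    [-0.06, -0.005, 0.05],
    [-0.12, -0.005, 0.12],
    [-0.124, -0.005, 0.17],
    [-0.124, -0.005, 0.205],
    [-0.124, -0.005, 0.22],
    [-0.124, -0.005, 0.22]
  ],
  "rot": [
    [0, -0.003, 0.002],
    [0, -0.003, 0.002],
    [0, -0.003, 0.002],
    [0, -0.003, 0.002],
    [0, -0.003, 0.002],
    [0, -0.003, 0.002]
  ],
  "gripper": [-1, -1, -1, -1, -1, -1]
}}

```text
time_s: 18.38
tool_pos: [0.5266, -0.0521, 0.0274]
tool_rot: [180.0, 0.2, -179.6]
force: [0.1, -0.5, -2.0]
grip_width: 0.0159
grasp_force: 30.0
```

```bash
python3 - <<'E'
from h import *; from cell import env,viewer
now(env)
R=Rt(.55,30,True);go(env,tcp(rk(0.009,-.021,.037),R,.045),R,"up")
E
```

```text
t 18.38 grasp world [526.6 -52.1  35.4] rack [  9.4 -21.9  35.4] rot [ 1.7995e+02  1.5000e-01 -1.7961e+02] F [ 0.1 -0.5 -2. ] w 15.9 q [33.0, 19.0, -34.0, 112.0, 13.0, 53.0, 83.0]
up dp [0.0939, 0.0045, -0.2086] rot [0.0, -0.3473, -0.002] rows>= 2.789560577850635
```

Call:
{"fn": "step_arm", "kwargs": {
  "delta_pos": [
    [0, 0, 0.007],
    [0, 0, 0.007],
    [0, 0, 0.007],
    [0, 0, 0.007],
    [0, 0, -0.1],
    [0.03, 0, -0.22],
    [0.094, 0.0045, -0.21],
    [0.094, 0.0045, -0.21],
    [0.094, 0.0045, -0.21],
    [0.094, 0.0045, -0.21],
    [0.094, 0.0045, -0.21]
  ],
  "rot": [
    [0, 0, 0],
    [0, 0, 0],
    [0, 0, 0],
    [0, 0, 0],
    [0, 0, 0],
    [0, 0, 0],
    [0, -0.12, 0],
    [0, -0.24, 0],
    [0, -0.347, 0],
    [0, -0.347, 0],
    [0, -0.347, 0]
  ],
  "gripper": [-1, -0.2, -0.2, -0.2, -0.2, -0.2, -0.2, -0.2, -0.2, -0.2, -0.2]
}}

```text
time_s: 19.75
tool_pos: [0.5101, -0.0511, 0.0711]
tool_rot: [180.0, 30.0, -179.6]
force: [0.5, 1.0, 1.5]
grip_width: 0.0346
grasp_force: 0.0
```

```bash
python3 - <<'E'
from h import *; from cell import env,viewer
now(env)
R=Rt(.55,30,True);go(env,tcp(rk(0.0094,-.0219,.037),R),R,"dn")
R=Rt(.55,27,True);go(env,tcp(rk(0.0094,-.0219,.037),R),R,"dn27")
E
```

```text
t 19.75 grasp world [506.1 -51.2  78.1] rack [-11.1 -20.8  78.1] rot [ 179.97   30.04 -179.56] F [0.5 1.  1.5] w 34.6 q [41.0, -7.0, -34.0, 136.0, -20.0, 20.0, 113.0]
dn dp [0.0139, -0.0055, 0.2291] rot [-0.0003, 0.0005, -0.0011] rows>= 0.7347761832809313
dn27 dp [0.016, -0.0055, 0.2291] rot [-0.0003, 0.0354, -0.0011] rows>= 0.7350313613578855
```

Feasible. Regrasp.

Call:
{"fn": "step_arm", "kwargs": {
  "delta_pos": [
    [0.014, -0.0055, 0.1],
    [0.014, -0.0055, 0.2],
    [0.014, -0.0055, 0.228],
    [0.014, -0.0055, 0.228],
    [0.014, -0.0055, 0.228],
    [0.014, -0.0055, 0.228],
    [0.014, -0.0055, 0.228]
  ],
  "rot": [
    [0, 0, 0],
    [0, 0, 0],
    [0, 0, 0],
    [0, 0, 0],
    [0, 0, 0],
    [0, 0, 0],
    [0, 0, 0]
  ],
  "gripper": [-0.2, -0.2, -0.2, -0.2, -1, -1, -1],
  "squeeze": 25
}}

```text
time_s: 20.62
tool_pos: [0.5286, -0.0524, 0.029]
tool_rot: [180.0, 30.0, -179.6]
force: [1.2, 0.2, 0.2]
grip_width: 0.0161
grasp_force: 25.0
```

```bash
python3 - <<'E'
from h import *; from cell import env,viewer
now(env)
E
```

```text
t 20.62 grasp world [524.6 -52.4  35.9] rack [  7.4 -22.2  35.9] rot [ 179.97   30.03 -179.62] F [1.2 0.2 0.2] w 16.1 q [41.0, 2.0, -37.0, 136.0, -6.0, 13.0, 101.0]
```

Call:
{"fn": "step_arm", "kwargs": {
  "delta_pos": [
    [0, -0.008, 0],
    [0, -0.014, 0],
    [0, -0.018, 0],
    [0, -0.022, 0],
    [0, -0.026, 0],
    [0, -0.026, 0]
  ],
  "rot": [
    [0, 0, 0],
    [0, 0, 0],
    [0, 0, 0],
    [0, 0, 0],
    [0, 0, 0],
    [0, 0, 0]
  ],
  "gripper": [-1, -1, -1, -1, -1, -1]
}}

```text
time_s: 21.38
tool_pos: [0.5288, -0.0568, 0.0289]
tool_rot: [179.9, 30.0, -179.6]
force: [-1.7, 4.5, 6.4]
grip_width: 0.0163
grasp_force: 25.0
```

```bash
python3 - <<'E'
from h import *; from cell import env,viewer
now(env)
E
```

```text
t 21.38 grasp world [524.8 -56.8  35.8] rack [  7.6 -26.6  35.8] rot [ 179.93   30.03 -179.58] F [-1.7  4.5  6.4] w 16.3 q [42.0, 2.0, -37.0, 135.0, -7.0, 13.0, 103.0]
```

Call:
{"fn": "step_arm", "kwargs": {
  "delta_pos": [
    [0, 0.01, 0],
    [-0.02, 0.01, 0.0115],
    [-0.043, 0.01, 0.025],
    [-0.06, 0.01, 0.035],
    [-0.078, 0.01, 0.045],
    [-0.095, 0.01, 0.055],
    [-0.112, 0.01, 0.065],
    [-0.13, 0.01, 0.075],
    [-0.13, 0.01, 0.075]
  ],
  "rot": [
    [0, 0, -0.001],
    [0, 0, -0.001],
    [0, 0, -0.001],
    [0, 0, -0.001],
    [0, 0, -0.001],
    [0, 0, -0.001],
    [0, 0, -0.001],
    [0, 0, -0.001],
    [0, 0, -0.001]
  ],
  "gripper": [-1, -1, -1, -1, -1, -1, -1, -1, -1]
}}

```text
time_s: 22.5
tool_pos: [0.5588, -0.0561, 0.0289]
tool_rot: [-180.0, 30.0, -179.6]
force: [-1.8, -0.3, 5.8]
grip_width: 0.0158
grasp_force: 25.0
```

```bash
python3 - <<'E'
from h import *; from cell import env,viewer
now(env)
E
```

```text
t 22.5 grasp world [554.8 -56.2  35.8] rack [ 37.5 -26.2  35.8] rot [-179.97   30.04 -179.59] F [-1.8 -0.3  5.8] w 15.8 q [38.0, 6.0, -34.0, 132.0, 3.0, 13.0, 93.0]
```

Call:
{"fn": "step_arm", "kwargs": {
  "delta_pos": [
    [-0.017, 0.003, 0.01],
    [-0.035, 0.003, 0.02],
    [-0.052, 0.003, 0.03],
    [-0.065, 0.003, 0.0375],
    [-0.078, 0.003, 0.045],
    [-0.078, 0.003, 0.045]
  ],
  "rot": [
    [0, 0, 0],
    [0, 0, 0],
    [0, 0, 0],
    [0, 0, 0],
    [0, 0, 0],
    [0, 0, 0]
  ],
  "gripper": [-1, -1, -1, -1, -1, -1]
}}

```text
time_s: 23.25
tool_pos: [0.576, -0.0556, 0.0289]
tool_rot: [-179.9, 30.0, -179.6]
force: [-8.3, -0.6, 13.3]
grip_width: 0.0157
grasp_force: 25.0
```

Call:
{"fn": "step_arm", "kwargs": {
  "delta_pos": [
    [-0.0087, 0, 0.005],
    [-0.013, 0, 0.0075],
    [-0.0173, 0, 0.01],
    [-0.0217, 0, 0.0125],
    [-0.0217, 0, 0.0125]
  ],
  "rot": [
    [0, 0, 0],
    [0, 0, 0],
    [0, 0, 0],
    [0, 0, 0],
    [0, 0, 0]
  ],
  "gripper": [-1, -1, -1, -1, -1]
}}

```text
time_s: 23.88
tool_pos: [0.5781, -0.0555, 0.0274]
tool_rot: [-179.9, 29.6, -179.5]
force: [-21.9, -0.0, 25.5]
grip_width: 0.0158
grasp_force: 25.0
```

```bash
python3 - <<'E'
from h import *; from cell import env,viewer
now(env)
E
```

```text
t 23.88 grasp world [574.1 -55.5  34.4] rack [ 56.9 -25.8  34.4] rot [-179.88   29.62 -179.54] F [-21.9  -0.   25.5] w 15.8 q [34.0, 9.0, -31.0, 129.0, 8.0, 14.0, 88.0]
```

Call:
{"fn": "step_arm", "kwargs": {
  "delta_pos": [
    [0.006, 0, -0.006],
    [0.006, 0, -0.006],
    [0.006, 0, -0.006],
    [0.006, 0, -0.006],
    [0.006, 0, -0.15],
    [0.006, 0, -0.4],
    [0.006, 0, -0.6],
    [0.006, 0, -0.6],
    [0.006, 0, -0.6]
  ],
  "rot": [
    [0, 0, 0],
    [0, 0, 0],
    [0, 0, 0],
    [0, 0, 0],
    [0, 0, 0],
    [0, 0, 0],
    [0, 0, 0],
    [0, 0, 0],
    [0, 0, 0]
  ],
  "gripper": [-1, -0.3, -0.3, -0.3, -0.3, -0.1, 0, 0, 0]
}}

```text
time_s: 25.0
tool_pos: [0.5202, -0.0551, 0.1314]
tool_rot: [-180.0, 30.0, -179.5]
force: [-0.3, 0.8, -0.5]
grip_width: 0.0431
grasp_force: 0.0
```

```bash
python3 - <<'E'
from h import *; from cell import env,viewer
now(env)
d=viewer.read_camera("wrist");np.savez("w5.npz",**d)
im=d["img"].copy()
for p in [(40,26.5,12),(40,76.5,12),(40,-76.5,12),(0,76.5,12),(0,-76.5,12)]:
    u=proj(d,[rk(p[0]/1000,p[1]/1000,p[2]/1000)],True)[0]; print(p,u); cv2.circle(im,tuple(int(round(v)) for v in u),1,(0,255,0),-1)
cv2.imwrite("pics/b3.png",cv2.resize(im[80:290,130:400],(780,606)[:1]+(600,),interpolation=2)[:,:,::-1])
E
```

```text
t 25.0 grasp world [516.2 -55.1 138.4] rack [ -1.1 -24.8 138.4] rot [-179.98   29.96 -179.52] F [-0.3  0.8 -0.5] w 43.1 q [47.0, -13.0, -38.0, 132.0, -24.0, 30.0, 116.0]
(40, 26.5, 12) [338.44705491 176.55480274]
(40, 76.5, 12) [392.82460502 177.5281032 ]
(40, -76.5, 12) [218.78858601 176.60190083]
(0, 76.5, 12) [403.49953645 140.41554548]
(0, -76.5, 12) [212.94026541 137.85606152]
```

View pics/b3.png

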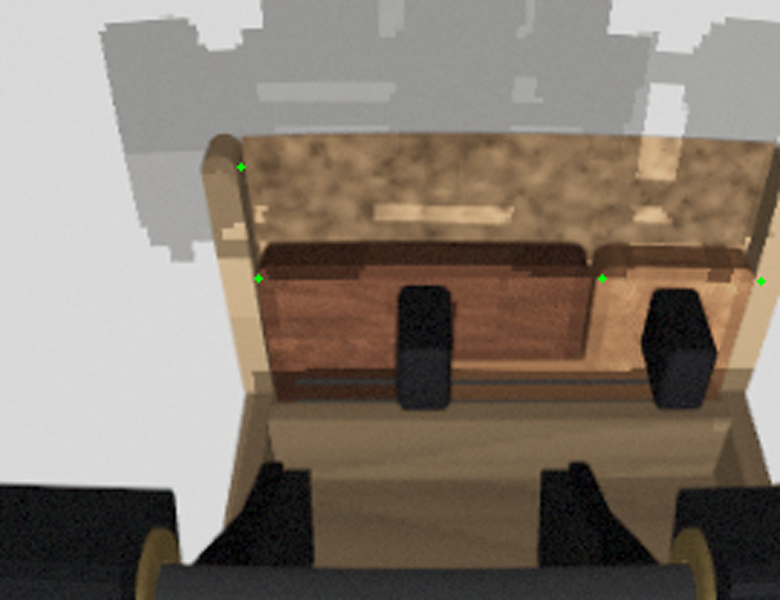

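```bash
python3 - <<'E'
from h import *
d=dict(np.load("w5.npz")); g=cv2.cvtColor(d["img"],cv2.COLOR_RGB2GRAY).astype(float)
for nm,cols in (("B",list(range(225,330,6))),("A",list(range(342,388,4)))):
    o=[]
    for c in cols:
        p=cv2.GaussianBlur(g[155:175,c-1:c+2].mean(1)[:,None],(1,3),0).ravel(); q=np.diff(p); i=q.argmin(); w=-q[max(i-1,0):i+2].clip(None,0)
        v=155+(np.arange(max(i-1,0),max(i-1,0)+len(w))*w).sum()/w.sum()+.5
        P=onplane(d,[[c,v]],0.0,fray)[0]; o.append((Rn.from_euler("z",-RY,degrees=True).apply(P-np.r_[RO,0])*1000)[:2])
    print(nm,np.round(o,1).tolist())
# mouth floor edge
o=[]
for c in range(225,390,15):
    p=g[115:150,c]; q=np.diff(p); i=q.argmin(); P=onplane(d,[[c,115+i+.5]],0.0,fray)[0]; o.append(np.round((Rn.from_euler("z",-RY,degrees=True).apply(P-np.r_[RO,0])*1000)[0],1))
print(o)
E
```

```text
B [[36.2, -72.1], [36.2, -66.8], [36.3, -61.4], [36.3, -56.1], [36.4, -50.9], [35.7, -45.6], [35.8, -40.3], [35.8, -35.1], [35.8, -29.9], [29.0, -24.7], [35.9, -19.4], [35.9, -14.2], [36.4, -9.0], [36.4, -3.7], [36.3, 1.6], [36.4, 6.8], [36.4, 12.2], [36.3, 17.5]]
A [[36.2, 30.9], [36.2, 34.6], [37.2, 38.4], [28.1, 40.7], [37.3, 45.8], [37.0, 49.5], [37.0, 53.2], [36.9, 57.0], [36.4, 60.7], [36.2, 64.4], [37.2, 68.5], [37.7, 72.5]]
[np.float64(-2.8), np.float64(-2.5), np.float64(-3.2), np.float64(-3.1), np.float64(-3.1), np.float64(-2.2), np.float64(-3.4), np.float64(-2.8), np.float64(-3.2), np.float64(-2.8), np.float64(-3.5)]
```

```bash
python3 - <<'E'
from h import *; from cell import env,viewer
R=Rt(-36.1,20,True);G=[.447,-.2935,.036]
go(env,tcp(G,R,.10),R,"C")
E
```

```text
C dp [0.4547, -1.097, -0.2147] rot [0.1803, 0.111, 0.3862] rows>= 3.8614640908594797
```

Call:
{"fn": "step_arm", "kwargs": {
  "delta_pos": [
    [0.3, -0.3, -0.2],
    [0.45, -1, -0.21],
    [0.45, -1, -0.21],
    [0.45, -1, -0.21],
    [0.45, -1, -0.21],
    [0.45, -1, -0.21],
    [0.45, -1, -0.21]
  ],
  "rot": [
    [0, 0.1, 0],
    [0.18, 0.11, 0.386],
    [0.18, 0.11, 0.386],
    [0.18, 0.11, 0.386],
    [0.18, 0.11, 0.386],
    [0.18, 0.11, 0.386],
    [0.18, 0.11, 0.386]
  ],
  "gripper": [0, 0, 0, 0, 0, 0, 0]
}}

```text
time_s: 25.92
tool_pos: [0.423, -0.2551, 0.1221]
tool_rot: [179.9, 20.1, 144.0]
force: [-0.6, -0.1, 0.5]
grip_width: 0.0436
grasp_force: 0.0
```

```bash
python3 - <<'E'
from h import *; from cell import env,viewer
now(env)
R=Rt(-36.1,20,True);G=[.447,-.2935,.036]
go(env,tcp(G,R),R,"C")
d=viewer.read_camera("wrist");im=d["img"][:,:,::-1].copy()
P=Rn.from_euler("z",-36.1,degrees=True).apply([[-13,-8,42],[13,-8,42],[13,8,42],[-13,8,42],[-20,-75,12],[20,-75,12],[20,75,12],[-20,75,12]])/1000+[.447,-.2935,0]
u=proj(d,P,True); s=im.astype(int); m=((s[:,:,0]-s[:,:,2]>50)).astype(np.uint8); m[260:]=0
c=max(cv2.findContours(m,0,1)[0],key=cv2.contourArea); ap=cv2.approxPolyDP(c,5,True)[:,0]
print("pred",np.round(u).tolist()); print("meas",ap.tolist()); W=onplane(d,ap,.012,fray); print(np.round(W[:,:2]*1000,1).tolist())
m2=((s.max(2)<40)).astype(np.uint8); x,y,w,h=cv2.boundingRect(c); ys,xs=np.nonzero(m2[y:y+h,x:x+w]); print("black",xs.min()+x,xs.max()+x,ys.min()+y,ys.max()+y,xs.mean()+x)
E
```

```text
t 25.93 grasp world [ 420.7 -253.5  129.6] rack [ -98.4 -222.3  129.6] rot [179.9   20.06 144.  ] F [-0.6 -0.1  0.5] w 43.6 q [64.0, -10.0, -35.0, 128.0, -5.0, 40.0, 85.0]
C dp [-0.0496, -0.0857, 0.5165] rot [0.0016, 0.0007, 0.0011] rows>= 1.6827921009411977
pred [[246.0, 219.0], [248.0, 244.0], [268.0, 244.0], [267.0, 219.0], [171.0, 191.0], [179.0, 227.0], [342.0, 227.0], [348.0, 190.0]]
meas [[170, 190], [179, 224], [243, 225], [243, 202], [254, 196], [266, 201], [265, 226], [332, 228], [343, 197], [309, 190]]
[[385.8, -342.6], [416.6, -363.1], [452.1, -315.5], [432.8, -299.6], [433.5, -288.2], [443.5, -283.2], [464.5, -300.3], [502.2, -252.8], [478.4, -228.0], [455.5, -247.8]]
black 245 264 198 228 254.68586387434556
```

Call:
{"fn": "step_arm", "kwargs": {
  "delta_pos": [
    [-0.05, -0.09, 0.2],
    [-0.05, -0.092, 0.4],
    [-0.05, -0.092, 0.515],
    [-0.05, -0.092, 0.515],
    [-0.05, -0.092, 0.515],
    [-0.05, -0.092, 0.515],
    [-0.05, -0.092, 0.515],
    [-0.05, -0.092, 0.515]
  ],
  "rot": [
    [0, 0, 0.016],
    [0, 0, 0.016],
    [0, 0, 0.016],
    [0, 0, 0.016],
    [0, 0, 0.016],
    [0, 0, 0.016],
    [0, 0, 0.016],
    [0, 0, 0.016]
  ],
  "gripper": [0, 0, 0, 0, -1, -1, -1, -1],
  "squeeze": 30
}}

```text
time_s: 26.98
tool_pos: [0.4487, -0.2973, 0.0307]
tool_rot: [179.5, 20.2, 142.4]
force: [-1.0, 1.4, 4.8]
grip_width: 0.0157
grasp_force: 30.0
```

```bash
python3 - <<'E'
from h import *; from cell import env,viewer
now(env); o=env.get_obs(); C=Rn.from_euler("xyz",o["tool_rot"],degrees=True)
go(env,o["tool_pos"]+[0,0,.05],C,"lift")
R=Rt(.55,20,True); go(env,tcp(rk(-.03,.0,.075),R),R,"tray")
E
```

```text
t 26.98 grasp world [ 446.4 -295.7   38.2] rack [ -73.1 -264.7   38.2] rot [179.46  20.23 142.42] F [-1.   1.4  4.8] w 15.7 q [65.0, 7.0, -37.0, 127.0, 14.0, 28.0, 70.0]
lift dp [-0.0864, 0.0022, -0.2346] rot [0.0, 0.0, 0.0] rows>= 0.8000000000000003
tray dp [0.5468, 1.1858, -0.3866] rot [-0.1465, 0.0045, -0.4165] rows>= 4.35772730068707
```

Call:
{"fn": "step_arm", "kwargs": {
  "delta_pos": [
    [-0.04, 0, -0.1],
    [-0.086, 0, -0.235],
    [-0.086, 0, -0.235],
    [0.5, 1, -0.387],
    [0.5, 1, -0.387],
    [0.5, 1, -0.387],
    [0.5, 1, -0.387],
    [0.5, 1, -0.387],
    [0.5, 1, -0.387]
  ],
  "rot": [
    [0, 0, 0],
    [0, 0, 0],
    [0, 0, 0],
    [-0.146, 0.004, -0.416],
    [-0.146, 0.004, -0.416],
    [-0.146, 0.004, -0.416],
    [-0.146, 0.004, -0.416],
    [-0.146, 0.004, -0.416],
    [-0.146, 0.004, -0.416]
  ],
  "gripper": [-1, -1, -1, -1, -1, -1, -1, -1, -1]
}}

```text
time_s: 28.1
tool_pos: [0.4731, -0.0656, 0.0691]
tool_rot: [180.0, 19.9, -179.6]
force: [0.2, -0.5, -1.5]
grip_width: 0.0156
grasp_force: 29.9
```

```bash
python3 - <<'E'
from h import *; from cell import env,viewer
now(env)
R=Rt(.55,20,True); go(env,tcp(rk(-.03,.0,.055),R),R,"tray");go(env,tcp(rk(-.03,.0,.039),R),R,"tray")
E
```

```text
t 28.1 grasp world [470.4 -65.6  76.6] rack [-46.9 -34.9  76.6] rot [ 179.96   19.92 -179.56] F [ 0.2 -0.5 -1.5] w 15.6 q [57.0, -7.0, -47.0, 132.0, -15.0, 34.0, 110.0]
tray dp [-0.0426, 0.1744, 0.1304] rot [0.0, -0.0009, -0.0012] rows>= 0.7100238816472737
tray dp [-0.0153, 0.1744, 0.2056] rot [0.0, -0.0009, -0.0012] rows>= 0.864039818803269
```

Call:
{"fn": "step_arm", "kwargs": {
  "delta_pos": [
    [-0.04, 0.1, 0.05],
    [-0.043, 0.174, 0.13],
    [-0.043, 0.174, 0.13],
    [-0.025, 0.174, 0.18],
    [-0.015, 0.174, 0.205],
    [-0.015, 0.174, 0.205],
    [-0.015, 0.174, 0.205]
  ],
  "rot": [
    [0, 0, 0],
    [0, 0, 0],
    [0, 0, 0],
    [0, 0, 0],
    [0, 0, 0],
    [0, 0, 0],
    [0, 0, 0]
  ],
  "gripper": [-1, -1, -1, -1, -1, -1, -1]
}}

```text
time_s: 28.98
tool_pos: [0.4906, -0.0307, 0.0328]
tool_rot: [180.0, 20.0, -179.5]
force: [0.2, -0.4, -1.4]
grip_width: 0.0158
grasp_force: 29.9
```

```bash
python3 - <<'E'
from h import *; from cell import env,viewer
now(env)
R=Rt(.5,20,True); go(env,tcp(rk(-.01,.0,.0385),R),R,"x-10")
d=viewer.read_camera("wrist");np.savez("w6.npz",**d);im=d["img"]
s=viewer.read_camera("top")
im=np.hstack([cv2.resize(im[100:290,100:460],(440,232),interpolation=2),cv2.resize(s["img"][190:270,240:350],(319,232),interpolation=2)])
cv2.imwrite("pics/c1.png",im[:,:,::-1])
E
```

```text
t 28.98 grasp world [487.9 -30.8  40.3] rack [-29.1  -0.2  40.3] rot [ 179.99   20.03 -179.54] F [ 0.2 -0.4 -1.4] w 15.8 q [56.0, 1.0, -55.0, 132.0, 0.0, 27.0, 92.0]
x-10 dp [-0.0866, 0.001, 0.0413] rot [-0.0001, 0.0003, -0.0005] rows>= 0.30693364710428717
```

View pics/c1.png

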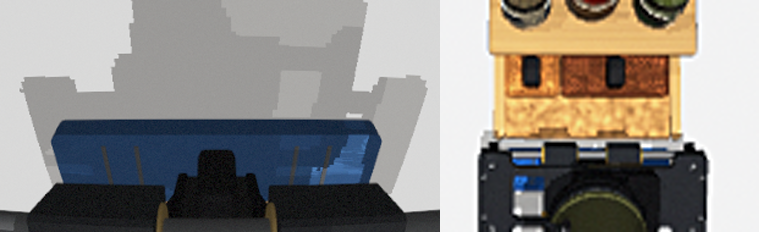

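Call:
{"fn": "step_arm", "kwargs": {
  "delta_pos": [
    [0.003, 0.001, 0.008],
    [-0.021, 0.001, 0.017],
    [-0.03, 0.001, 0.02],
    [-0.04, 0.001, 0.0235],
    [-0.05, 0.001, 0.027],
    [-0.06, 0.001, 0.031],
    [-0.07, 0.001, 0.0345],
    [-0.07, 0.001, 0.0345]
  ],
  "rot": [
    [0, 0, 0],
    [0, 0, 0],
    [0, 0, 0],
    [0, 0, 0],
    [0, 0, 0],
    [0, 0, 0],
    [0, 0, 0],
    [0, 0, 0]
  ],
  "gripper": [-1, -1, -1, -1, -1, -1, -1, -1],
  "squeeze": 25
}}

```text
time_s: 30.08
tool_pos: [0.5061, -0.0298, 0.0308]
tool_rot: [180.0, 20.0, -179.5]
force: [0.6, -0.3, -1.0]
grip_width: 0.0157
grasp_force: 25.0
```

```bash
python3 - <<'E'
from h import *; from cell import env,viewer
now(env)
R=Rt(.5,20,True); go(env,tcp(rk(.01,.0,.0382),R),R,"x10")
E
```

```text
t 30.07 grasp world [503.4 -29.9  38.3] rack [-13.6   0.6  38.3] rot [ 179.96   20.01 -179.51] F [ 0.6 -0.3 -1. ] w 15.7 q [55.0, 4.0, -54.0, 130.0, 6.0, 27.0, 87.0]
x10 dp [-0.1107, -0.0027, 0.0409] rot [0.0004, 0.0001, -0.0001] rows>= 0.3776781981112287
```

Call:
{"fn": "step_arm", "kwargs": {
  "delta_pos": [
    [-0.02, -0.003, 0.0073],
    [-0.04, -0.003, 0.0146],
    [-0.06, -0.003, 0.022],
    [-0.08, -0.003, 0.029],
    [-0.1, -0.003, 0.0365],
    [-0.115, -0.003, 0.042],
    [-0.13, -0.003, 0.047],
    [-0.13, -0.003, 0.047]
  ],
  "rot": [
    [0, 0, 0],
    [0, 0, 0],
    [0, 0, 0],
    [0, 0, 0],
    [0, 0, 0],
    [0, 0, 0],
    [0, 0, 0],
    [0, 0, 0]
  ],
  "gripper": [-1, -1, -1, -1, -1, -1, -1, -1]
}}

```text
time_s: 31.08
tool_pos: [0.5339, -0.0302, 0.0309]
tool_rot: [180.0, 20.0, -179.5]
force: [-0.4, 0.1, -2.2]
grip_width: 0.0158
grasp_force: 25.0
```

Call:
{"fn": "step_arm", "kwargs": {
  "delta_pos": [
    [-0.005, 0, 0.0017],
    [-0.01, 0, 0.0034],
    [-0.014, 0, 0.005],
    [-0.018, 0, 0.0065],
    [-0.018, 0, 0.0065]
  ],
  "rot": [
    [0, 0, 0],
    [0, 0, 0],
    [0, 0, 0],
    [0, 0, 0],
    [0, 0, 0]
  ],
  "gripper": [-1, -1, -1, -1, -1]
}}

```text
time_s: 31.7
tool_pos: [0.5375, -0.0303, 0.0308]
tool_rot: [180.0, 20.0, -179.5]
force: [0.6, 0.2, -1.3]
grip_width: 0.0163
grasp_force: 25.0
```

```bash
python3 - <<'E'
from h import *; from cell import env,viewer
now(env)
E
```

```text
t 31.7 grasp world [534.7 -30.3  38.4] rack [17.7 -0.2 38.4] rot [ 179.97   20.   -179.52] F [ 0.6  0.2 -1.3] w 16.3 q [50.0, 9.0, -51.0, 126.0, 15.0, 28.0, 79.0]
```

Call:
{"fn": "step_arm", "kwargs": {
  "delta_pos": [
    [-0.004, 0, 0.002],
    [-0.008, 0, 0.004],
    [-0.012, 0, 0.005],
    [-0.016, 0, 0.0065],
    [-0.016, 0, 0.0065]
  ],
  "rot": [
    [0, 0, 0],
    [0, 0, 0],
    [0, 0, 0],
    [0, 0, 0],
    [0, 0, 0]
  ],
  "gripper": [-1, -1, -1, -1, -1]
}}

```text
time_s: 32.33
tool_pos: [0.539, -0.0304, 0.0307]
tool_rot: [-179.9, 19.7, -179.5]
force: [-16.4, 1.5, 20.3]
grip_width: 0.0161
grasp_force: 25.0
```

```bash
python3 - <<'E'
from h import *; from cell import env,viewer
now(env)
E
```

```text
t 32.33 grasp world [536.3 -30.4  38.2] rack [19.3 -0.3 38.2] rot [-179.9    19.72 -179.47] F [-16.4   1.5  20.3] w 16.1 q [50.0, 10.0, -51.0, 126.0, 15.0, 29.0, 79.0]
```

Call:
{"fn": "step_arm", "kwargs": {
  "delta_pos": [
    [-0.004, 0, 0.0],
    [-0.008, 0, 0.0],
    [-0.008, 0, 0.0]
  ],
  "rot": [
    [0, 0, 0],
    [0, 0, 0],
    [0, 0, 0]
  ],
  "gripper": [-1, -1, -1],
  "squeeze": 35
}}

```text
time_s: 32.7
tool_pos: [0.5391, -0.0303, 0.0307]
tool_rot: [-179.9, 19.5, -179.5]
force: [-22.3, 1.3, 26.2]
grip_width: 0.0158
grasp_force: 35.0
```

```bash
python3 - <<'E'
from h import *; from cell import env,viewer
now(env)
E
```

```text
t 32.7 grasp world [536.5 -30.4  38.2] rack [19.5 -0.2 38.2] rot [-179.87   19.54 -179.46] F [-22.3   1.3  26.2] w 15.8 q [50.0, 10.0, -51.0, 126.0, 15.0, 29.0, 79.0]
```

Firmly seated. Release and retreat.

Call:
{"fn": "step_arm", "kwargs": {
  "delta_pos": [
    [0.014, 0, -0.004],
    [0.014, 0, -0.006],
    [0.014, 0, -0.006],
    [0.014, 0, -0.006],
    [0.014, 0, -0.15],
    [0.014, 0, -0.4],
    [0.1, 0, -0.7],
    [0.1, 0, -0.7],
    [0.1, 0, -0.7],
    [0.1, 0, -0.7]
  ],
  "rot": [
    [0, 0, 0],
    [0, 0, 0],
    [0, 0, 0],
    [0, 0, 0],
    [0, 0, 0],
    [0, 0, 0],
    [0, 0, 0],
    [0, 0, 0],
    [0, 0, 0],
    [0, 0, 0]
  ],
  "gripper": [-1, -0.3, -0.3, -0.3, -0.3, 0, 0, 0, 0, 0]
}}

```text
time_s: 33.95
tool_pos: [0.4758, -0.0303, 0.1558]
tool_rot: [-180.0, 20.0, -179.4]
force: [0.2, 0.8, 0.5]
grip_width: 0.0433
grasp_force: 0.0
```

```bash
python3 - <<'E'
from h import *; from cell import env,viewer
now(env)
d=viewer.read_camera("wrist");np.savez("w7.npz",**d);im=d["img"]; s=viewer.read_camera("top")
p=np.round(proj(d,[rk(.03,0,.012)],True)[0]).astype(int); print(p)
a=im[max(p[1]-80,0):p[1]+80,p[0]-110:p[0]+110]
im=np.hstack([cv2.resize(a,None,fx=2.3,fy=2.3,interpolation=2)]); s2=cv2.resize(s["img"][150:260,240:345],(290,im.shape[0]),interpolation=2)
cv2.imwrite("pics/f.png",np.hstack([im,s2])[:,:,::-1])
E
```

```text
t 33.95 grasp world [473.  -30.3 163.3] rack [-44.    0.4 163.3] rot [-179.99   20.   -179.42] F [0.2 0.8 0.5] w 43.3 q [51.0, -17.0, -43.0, 127.0, -20.0, 47.0, 109.0]
[278 214]
```

View pics/f.png

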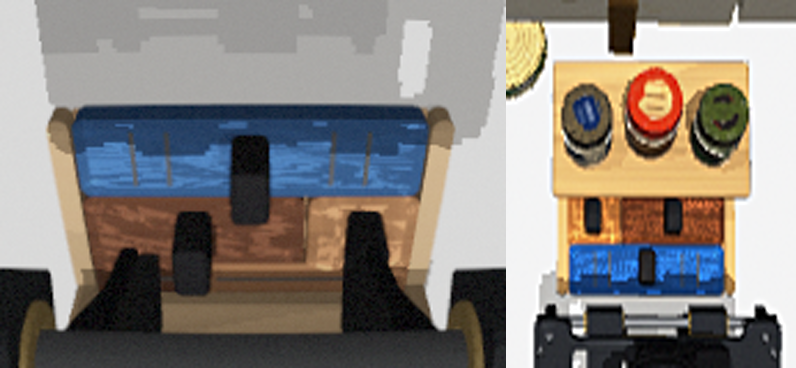

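```bash
python3 -c "
from cell import env
print(env.sign_off())"
```

```text
the job is handed in; nothing more can be done
None
```

All three pieces are in the tray in the order asked, each slid in until it touched; in the last pictures they look flat, without gaps and flush with the front, and the job was handed in at about 34 s. I viewed 11 pictures, one over the limit of 10.

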